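# Pair the green hand-wave switch

### The job

Pair the green hand-wave eye with the black controller: hold the fingertips a couple of centimetres straight above its green lens, without touching it, for at least two seconds; then press the red button on the controller all the way down and let it come up; then test the pairing by pointing at the green lens again in the same way for at least two seconds. Do not touch any of the eyes or bring the fingers down over the blue or amber one, do not press the white button, and do not pick up or shift anything on the desk.

Things in the scene. Friction and masses are not known exactly. Their poses are not given: they have to be found in the camera images.
- eye_green: loose hand-wave switch ('eye'): white round puck 64 mm in diameter at the foot, 30 mm high, with a green lens 36 mm in diameter in the middle of its top, standing 4 mm proud (34 mm in all) inside a thin black ring; 100 to 210 g. Origin: centre of its underside; z up. The three eyes differ only in lens colour and swap places from run to run; their centres are at least 110 mm apart. It senses fingertips held over the lens; it must not be touched.
- eye_green_lens (a point): centre of the top face of the green lens, 34 mm above the desk
- eye_blue: loose hand-wave switch ('eye'): white round puck 64 mm in diameter at the foot, 30 mm high, with a blue lens 36 mm in diameter in the middle of its top, standing 4 mm proud (34 mm in all) inside a thin black ring; 100 to 210 g. Origin: centre of its underside; z up. The three eyes differ only in lens colour and swap places from run to run; their centres are at least 110 mm apart. It senses fingertips held over the lens; it must not be touched.
- eye_blue_lens (a point): centre of the top face of the blue lens, 34 mm above the desk
- eye_amber: loose hand-wave switch ('eye'): white round puck 64 mm in diameter at the foot, 30 mm high, with an amber (orange) lens 36 mm in diameter in the middle of its top, standing 4 mm proud (34 mm in all) inside a thin black ring; 100 to 210 g. Origin: centre of its underside; z up. The three eyes differ only in lens colour and swap places from run to run; their centres are at least 110 mm apart. It senses fingertips held over the lens; it must not be touched.
- eye_amber_lens (a point): centre of the top face of the amber lens, 34 mm above the desk
- controller: flat black box, 160 (its x) by 200 (its y) mm, top face 45 mm above the desk, fixed to the desk, with two round spring buttons on top, 100 mm apart along its y: red at +y, white at -y. Origin: centre of its underside; z up
- store (a joint): travel of the red button, straight down: 0 up, 0.006 m fully down; sprung, about 5 N when fully down; it comes up by itself when let go
- store_top (a point): centre of the top of the red button (28 mm in diameter), 67 mm above the desk when up; it stands 10 mm proud of a grey housing 44 mm in diameter
- clear (a joint): travel of the white button, the same kind: 0 up, 0.006 m fully down; not to be pressed
- clear_top (a point): centre of the top of the white button, same height as the red one
- remote: loose black remote control 170 x 48 x 18 mm lying on the desk, long axis its x; origin at the centre of its underside; leave alone
- screwdriver: loose screwdriver with a black handle, 200 mm long, lying along its x; leave alone
- mug: loose white mug, 80 mm across and 90 mm high, handle at its +y; origin at the centre of its underside; leave alone
- carton: loose small white carton with a red band, 100 x 140 x 60 mm; origin at the centre of its underside; leave alone
- tape: loose black roll of tape lying flat, 90 mm across, 24 mm high; origin at the centre of its underside; leave alone

How it is judged:
By the outcome, as a careful person would: the job done as asked, in the order asked, and still so for the second after the job is handed in, with the robot touching nothing.
It also fails if it takes over 64 s, if anything falls off the work surface, if the arm or the gripper's body presses on something with over 40 N, if the wrist force passes 120 N, or if a joint passes its speed limit or range.

### The arm

A 6-joint arm with a two-finger parallel gripper is mounted at the origin on the work surface. World frame = base frame: x ahead of the robot, y to its left, z up, the work surface at z = 0. Lengths are in m, angles in rad, forces in N, time in s.
With the tool pointing down it reaches from about 0.3 to 0.775 m from the base axis. Payload 14.6 kg.
Tool frame: the origin (TCP) lies at the centre of the arm's flange, where the gripper is bolted on; the fingertips stand 199 mm ahead of it and the grasp point (between the pads) lies ctrl.tcp_to_grasp ahead of it (ctrl.tcp_to_grasp is the distance from the TCP to the grasp point, in m); z points along the fingers, y is the line along which they close (so a half turn about z gives the same grasp; the last joint's range is limited). The gripper opens to 94 mm and grips with 3 to 60 N. Pads are 16 mm wide; open, the fingers measure 119 mm over their backs; the gripper's body (75 mm by 177 mm) begins 78 mm behind the grasp point.
Start: joints at [1.033, 0.3, 1.521, -0, 1.321, -0.067], TCP at [0.249, 0.49, 0.405] pointing down, gripper open.
Joint ranges: [-3.03, 3.03], [-0.79, 2.21], [0.23, 2.52], [-1.04, 4.18], [0, 3.07], [-2.55, 2.55]. Speed limits (rad/s): [2.22, 2.22, 2.57, 3.14, 3.14, 3.14].

### API

Orientations are given as [roll, pitch, yaw] about the fixed x, y, z axes, in that order (R = Rz(yaw) Ry(pitch) Rx(roll)).
In Python, from station import ctrl gives the robot as it stands. The module is installed in compiled form; this text tells all that it offers.
- The arm moves only by the shell command python3 -m jog 'ROWS' [OPENING] [FORCE]. ROWS is JSON, a list of rows, each a list of 6 numbers: the shift along the tool's x, y, z in cm, then the turn, a rotation vector about the tool's x, y, z in rad. In form: [[tx, ty, tz, ax, ay, az], ...]. A call has 1 to 8 rows; each row is the pose to reach, as a shift and turn from the pose commanded when the call began, along the tool's axes at that moment; what a row does not reach only later rows make up. A row lasts 1/10 s, in which the tool goes at most 50 mm and 8.59 degrees, less where a joint would pass 70% of its speed; a pose out of reach is approached as far as the arm can. A call with a gripper value outside its range is refused whole. OPENING is the opening in per cent of the stroke, from 0 (shut) to 100 (fully open), set as the call begins (- or left out, the last holds). The fingers move at their own pace and stop on an object; FORCE is the grip in N (left out, the last holds). Time passes only in rows, so rows that repeat a pose let the fingers close. It gives the time, the measured TCP pose, the force, the opening and the grip force at its end, in the units of the state.
- ctrl.get_obs(): the state, without advancing time (a new reading comes with each control period).
- ctrl.camera(name): name is "scene" or "top" or "wrist"; returns a dict with "img" (384x512x3 uint8, blue, green, red), "intrinsics" (3x3 intrinsics, pixels), "k1" (the pictures are not rectified: a ray, as slopes to the right and down, at radius r is drawn at 1 + k1 r^2 times it, then the intrinsics apply), "R" (3x3) and "t" (3): a world point X has camera coordinates R X + t. Camera axes: x right, y down, z forward; pixel columns grow to the right and rows downward; lengths in m; the calibration is good to about 2 mm. A picture is of the moment at which its call begins. There is no depth.
- ctrl.hand_in(): hands the job in; it is judged then, once.
The state is a dict: "time_s": time; "qpos": joint angles; "joint_vel": joint speeds; "tau": joint torques, N m; "ee_pos": TCP position; "eef_rot": TCP orientation; "force": force on the tool from outside, world axes, zero at the start; "moment": the same for the moment, N m; "grip_width": finger opening in m; "grip_force": force on a finger pad.
Only numpy, scipy, OpenCV 4.12 (cv2) and the standard library are available. Lean on these libraries where they do the work, as an engineer would, in place of code of your own. Each camera call takes 0.05 s, during which the arm holds its last target. There are 200 camera calls.

## Working session

There is one attempt and no reset: what is moved stays moved. The work goes in short steps, Python scripts to look and compute and a shell command to move; the robot and the scene stay as the last step left them, time stands still between calls to the robot, and variables do not carry over. Pictures are saved under pics/ and viewed, at most 10 in all, crops included, and the job is handed in when it is done.

```bash
mkdir -p pics
cat > h.py <<'E'
import numpy as np, cv2
from station import ctrl
def ray(c,u,v,z):
    K=np.array(c["intrinsics"]);R=np.array(c["R"]);t=np.array(c["t"])
    d=np.array([(u-K[0,2])/K[0,0],(v-K[1,2])/K[1,1]]);s=d.copy()
    for _ in range(20): s=d/(1+c["k1"]*(s@s))
    w=R.T@np.array([s[0],s[1],1]);o=-R.T@t
    return o+w*(z-o[2])/w[2]
E
python3 - <<'E'
from h import *
import pickle
for n in("top","scene"):
    c=ctrl.camera(n);cv2.imwrite(f"pics/{n}.png",cv2.resize(c["img"],(800,600)));pickle.dump(c,open(n+".pkl","wb"))
    print(n,-np.array(c["R"]).T@np.array(c["t"]))
o=ctrl.get_obs();print(o["time_s"],o["ee_pos"],o["eef_rot"],o["grip_width"],o["force"],ctrl.tcp_to_grasp)
E
```

```text
top [0.42239009 0.00693173 1.03335812]
scene [1.40647087 0.20276222 0.86798059]
0.1 [0.24946658 0.49014056 0.40412564] [-3.14049165e+00 -4.29630258e-05  2.67080537e+00] 0.09406091698304027 [ 0.58218992  0.05680369 -0.29159488] 0.1804
```

View pics/top.png

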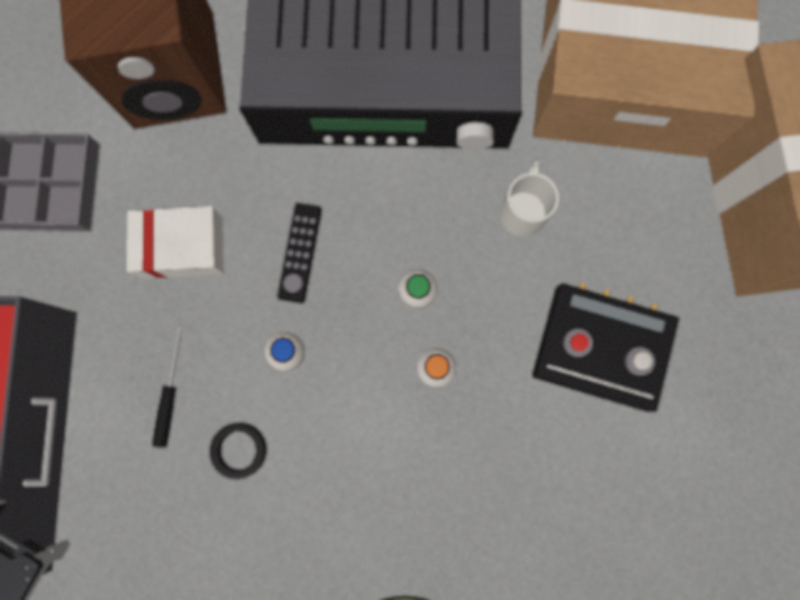

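View pics/scene.png

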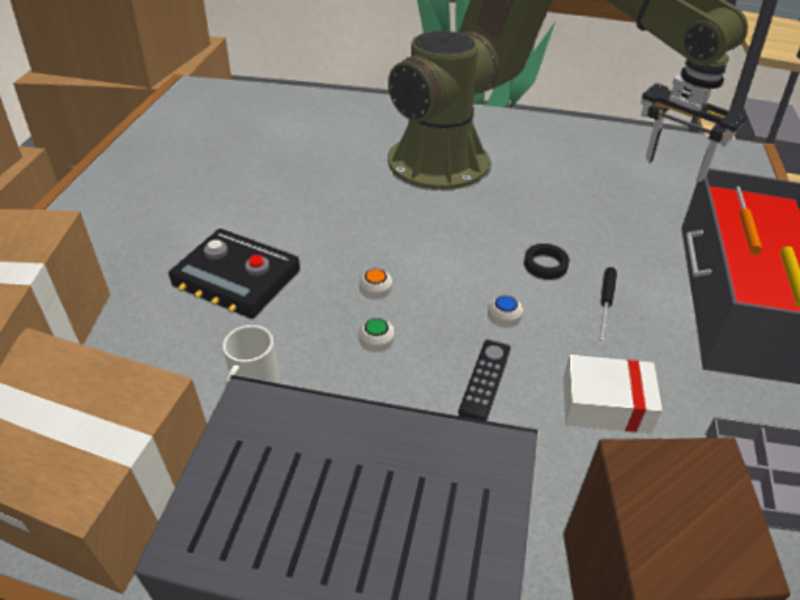

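The top view shows the green lens at (418,287), blue at (282,350), amber at (437,367), the red button at (579,343) and the white one at (641,361). In the scene view green is at (376,327), red at (257,262) and white at (215,246). I'll refine these with colour centroids.

Run:
```python
from h import *
import pickle
P={"top":dict(g=(418,287,.034),b=(282,350,.034),a=(437,367,.034),r=(579,343,.067),w=(641,361,.067)),
"scene":dict(g=(376,327,.034),b=(506,303,.034),a=(376,276,.034),r=(257,262,.067),w=(215,246,.067))}
for n in P:
    c=pickle.load(open(n+".pkl","rb"));im=c["img"].astype(int);hsv=cv2.cvtColor(c["img"],cv2.COLOR_BGR2HSV).astype(int)
    for k,(u,v,z) in P[n].items():
        u=u/1.5625;v=v/1.5625;u0,v0=int(u),int(v)
        if k!='w':
            h0=hsv[v0,u0,0];m=((abs((hsv[...,0]-h0+90)%180-90)<10)&(hsv[...,1]>110)).astype(np.uint8)
            _,l,s,ce=cv2.connectedComponentsWithStats(m);i=l[v0,u0];u,v=ce[i];a=s[i,4]
        else:a=0
        print(n,k,round(u,1),round(v,1),a,ray(c,u,v,z).round(4))
```

```text
top g 267.2 182.8 136 [ 0.6116 -0.0048  0.034 ]
top b 180.6 223.6 156 [0.5023 0.2104 0.034 ]
top a 279.4 234.2 170 [ 0.4823 -0.0381  0.034 ]
top r 370.5 218.8 101 [ 0.5232 -0.2561  0.067 ]
top w 410.2 231.0 0 [ 0.4959 -0.3514  0.067 ]
scene g 240.4 208.7 104 [ 0.6104 -0.0061  0.034 ]
scene b 323.7 193.9 92 [0.5012 0.2102 0.034 ]
scene a 240.0 176.2 87 [ 0.48   -0.0392  0.034 ]
scene r 163.6 166.4 69 [ 0.5236 -0.2577  0.067 ]
scene w 137.6 157.4 0 [ 0.5014 -0.3503  0.067 ]
```

```bash
cat > d.py <<'E'
from h import *
from scipy.spatial.transform import Rotation as Ro
import sys
o=ctrl.get_obs();R=Ro.from_euler('xyz',o["eef_rot"])
for n,p in dict(green=(.611,-.0055,.056),red=(.5235,-.257,.080)).items():
    p=np.array(p)+[0,0,.199]
    print(n,(R.inv().apply(p-o["ee_pos"])*100).round(2))
print(o["time_s"],o["ee_pos"].round(4),o["eef_rot"].round(4),np.round(o["force"],2),o["grip_width"])
E
python3 -m jog '[[-8.6,-16.9,0,0,0,0],[-8.6,-16.9,0,0,0,0],[-8.6,-16.9,0,0,0,0],[-8.6,-16.9,0,0,0,0],[-28,-21.5,0,0,0,0],[-28,-21.5,0,0,0,0],[-28,-21.5,0,0,0,0],[-28,-21.5,0,0,0,0]]' 0 10; python3 d.py
```

```text
time_s: 0.9
ee_pos: [0.4026, 0.1697, 0.4047]
eef_rot: [3.141, 0.0, 2.671]
force: [0.3, 0.5, 0.5]
grip_width: 0.0331
grip_force: 0.0
green [-26.52  -6.16  14.98]
red [-30.13 -32.55  12.57]
0.9 [0.4026 0.1697 0.4047] [3.1413e+00 2.0000e-04 2.6707e+00] [0.3  0.52 0.48] 0.03308888036233579
```

```bash
python3 -m jog '[[-26.5,-6.2,0,0,0,0],[-26.5,-6.2,0,0,0,0],[-26.5,-6.2,0,0,0,0],[-26.5,-6.2,0,0,0,0],[-26.5,-6.2,0,0,0,0],[-26.5,-6.2,0,0,0,0],[-26.5,-6.2,5,0,0,0],[-26.5,-6.2,5,0,0,0]]'; python3 d.py
python3 - <<'E'
from h import *
c=ctrl.camera("wrist");cv2.imwrite("pics/w1.png",cv2.resize(c["img"],(800,600)))
K=np.array(c["intrinsics"])
R=np.array(c["R"]);t=np.array(c["t"])
for p in((.611,-.0055,.034),(.611,-.0055,.155)):
    q=R@np.array(p)+t;s=q[:2]/q[2];s=s*(1+c["k1"]*(s@s));print((s*[K[0,0],K[1,1]]+K[:2,2])*1.5625)
h=cv2.cvtColor(c["img"],cv2.COLOR_BGR2HSV);m=((abs(h[...,0].astype(int)-70)<15)&(h[...,1]>110)).astype(np.uint8)
_,l,s,ce=cv2.connectedComponentsWithStats(m)
for i in range(1,len(s)):
    if s[i,4]>300: print(s[i],ce[i]*1.5625,ray(c,*ce[i],.034))
E
```

```text
time_s: 1.7
ee_pos: [0.609, -0.0044, 0.3485]
eef_rot: [-3.138, -0.01, 2.67]
force: [-0.7, 0.4, 0.1]
grip_width: 0.0008
grip_force: 0.0
green [-0.31  0.03  9.34]
red [ -3.93 -26.36   7.02]
1.7 [ 0.609  -0.0044  0.3485] [-3.1375 -0.0095  2.6699] [-0.68  0.44  0.11] 0.0008247009627336142
[394.0321952  306.13763142]
[394.63378034 391.87173002]
[ 232  177   41   39 1241] [394.20452256 306.5836523 ] [ 0.61128741 -0.00553259  0.034     ]
```

View pics/w1.png

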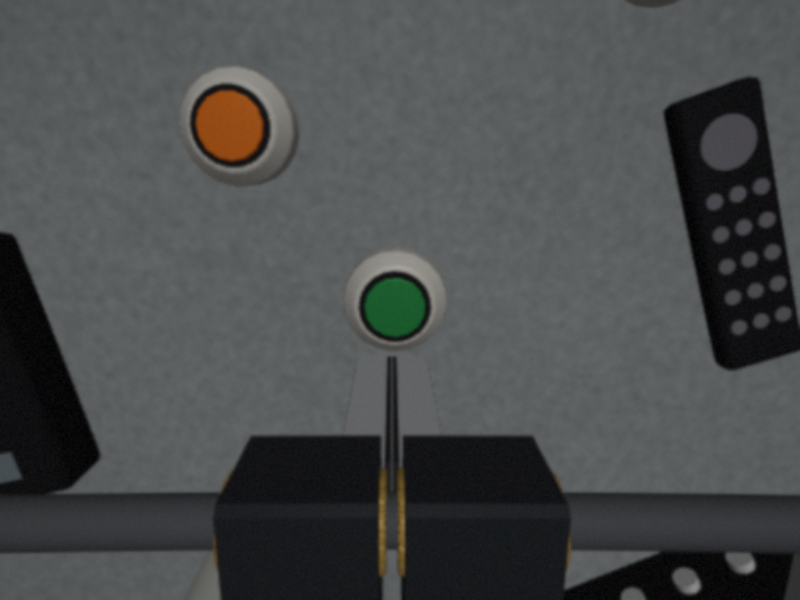

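The wrist view shows the green lens at (394,306), which matches the estimate to under 1 mm. The closed fingertips are just below it in the picture, with no obstacle nearby.

```bash
python3 -m jog '[[0,0,2,0,0,0],[0,0,4,0,0,0],[0,0,6,0,0,0],[0,0,6,0,0,0],[0,0,6,0,0,0]]'; python3 d.py
```

```text
time_s: 2.25
ee_pos: [0.6098, -0.0036, 0.2968]
eef_rot: [3.141, 0.002, 2.671]
force: [-0.0, 1.0, 0.3]
grip_width: 0.0002
grip_force: 0.0
green [-0.19 -0.12  4.18]
red [ -3.79 -26.5    1.77]
2.25 [ 0.6098 -0.0036  0.2968] [3.1409e+00 1.7000e-03 2.6714e+00] [-0.01  1.03  0.29] 0.0002425935995778727
```

```bash
python3 -m jog '[[-0.1,-0.1,1.5,0,0,0],[-0.2,-0.1,3,0,0,0],[-0.2,-0.1,3.8,0,0,0],[-0.2,-0.1,4,0,0,0],[-0.2,-0.1,4,0,0,0],[-0.2,-0.1,4,0,0,0]]'; python3 d.py
```

```text
time_s: 2.85
ee_pos: [0.611, -0.0057, 0.255]
eef_rot: [3.141, 0.001, 2.671]
force: [0.3, -0.1, -1.0]
grip_width: 0.0005
grip_force: 0.0
green [0.01 0.02 0.  ]
red [ -3.6  -26.36  -2.4 ]
2.85 [ 0.611  -0.0057  0.255 ] [3.1414e+00 5.0000e-04 2.6708e+00] [ 0.33 -0.08 -0.98] 0.0005117110448695126
```

```bash
python3 -m jog '[[0,0,0,0,0,0],[0,0,0,0,0,0],[0,0,0,0,0,0],[0,0,0,0,0,0],[0,0,0,0,0,0],[0,0,0,0,0,0],[0,0,0,0,0,0],[0,0,0,0,0,0]]' >/dev/null
python3 -m jog '[[0,0,0,0,0,0],[0,0,0,0,0,0],[0,0,0,0,0,0],[0,0,0,0,0,0],[0,0,0,0,0,0],[0,0,0,0,0,0],[0,0,0,0,0,0],[0,0,0,0,0,0]]' >/dev/null
python3 -m jog '[[0,0,0,0,0,0],[0,0,0,0,0,0],[0,0,0,0,0,0],[0,0,0,0,0,0],[0,0,0,0,0,0],[0,0,0,0,0,0],[0,0,0,0,0,0],[0,0,0,0,0,0]]' >/dev/null
python3 -m jog '[[0,0,0,0,0,0],[0,0,0,0,0,0],[0,0,0,0,0,0],[0,0,0,0,0,0],[0,0,0,0,0,0],[0,0,0,0,0,0],[0,0,0,0,0,0],[0,0,0,0,0,0]]'
python3 -m jog '[[0,0,-3,0,0,0],[0,0,-8,0,0,0],[0,0,-10,0,0,0],[-3.6,-10,-10,0,0,0],[-3.6,-26.3,-10,0,0,0],[-3.6,-26.3,-10,0,0,0],[-3.6,-26.3,-10,0,0,0],[-3.6,-26.3,-10,0,0,0]]'
python3 -m jog '[[0,0,0,0,0,0],[0,0,0,0,0,0],[0,0,0,0,0,0]]' >/dev/null
python3 d.py
python3 - <<'E'
from h import *
c=ctrl.camera("wrist");cv2.imwrite("pics/w2.png",cv2.resize(c["img"],(800,600)))
h=cv2.cvtColor(c["img"],cv2.COLOR_BGR2HSV);m=((abs((h[...,0].astype(int)+90)%180-90)<10)&(h[...,1]>130)).astype(np.uint8)
_,l,s,ce=cv2.connectedComponentsWithStats(m)
for i in range(1,len(s)):
    if s[i,4]>200: print(s[i],ce[i]*1.5625,ray(c,*ce[i],.067))
E
```

```text
time_s: 6.05
ee_pos: [0.6109, -0.0057, 0.2546]
eef_rot: [3.142, 0.0, 2.671]
force: [0.2, 0.4, -0.1]
grip_width: 0.0003
grip_force: 0.0
time_s: 6.85
ee_pos: [0.5289, -0.2425, 0.3549]
eef_rot: [-3.142, 0.0, 2.671]
force: [0.8, -0.2, -0.5]
grip_width: 0.0004
grip_force: 0.0
green [ 3.43 24.56  9.97]
red [-0.16 -1.83  7.56]
7.15 [ 0.5303 -0.24    0.3546] [ 3.1414e+00 -1.0000e-04  2.6716e+00] [-0.03  0.25 -0.66] 0.00020300283048036398
[212 183  33  33 835] [356.2630988 311.5494012] [ 0.52242089 -0.25741246  0.067     ]
```

View pics/w2.png

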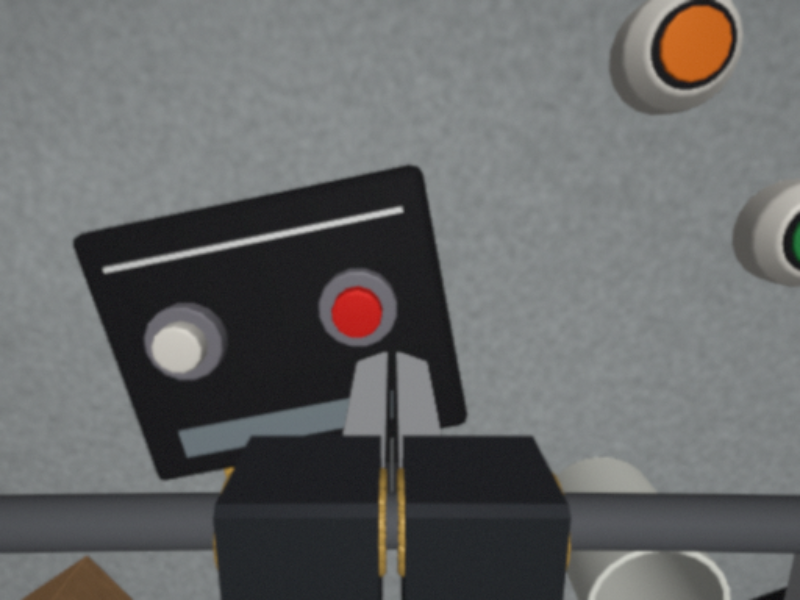

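The red button is at (356,312) in the wrist view and the white one at (178,347). The fingertips are 1.9 cm short of the red button, so I'll correct that and come down above it.

```bash
python3 -m jog '[[-0.1,-1.9,0,0,0,0],[-0.1,-1.9,2,0,0,0],[-0.1,-1.9,5,0,0,0],[-0.1,-1.9,6.5,0,0,0],[-0.1,-1.9,7,0,0,0],[-0.1,-1.9,7,0,0,0],[-0.1,-1.9,7,0,0,0]]'; python3 d.py
```

```text
time_s: 7.9
ee_pos: [0.5226, -0.2581, 0.2858]
eef_rot: [-3.141, 0.002, 2.671]
force: [0.5, 0.6, 0.7]
grip_width: 0.0007
grip_force: 0.0
green [ 3.57 26.53  3.07]
red [-0.03  0.14  0.68]
7.9 [ 0.5226 -0.2581  0.2858] [-3.1415e+00  1.5000e-03  2.6713e+00] [0.53 0.61 0.71] 0.0006882581526638182
```

```bash
python3 -m jog '[[0,0,0.8,0,0,0],[0,0,1.6,0,0,0],[0,0,2.0,0,0,0],[0,0,2.2,0,0,0],[0,0,2.3,0,0,0],[0,0,2.4,0,0,0],[0,0,2.4,0,0,0],[0,0,2.4,0,0,0]]';python3 -m jog '[[0,0,0.1,0,0,0],[0,0,0.1,0,0,0],[0,0,0.1,0,0,0]]'
```

```text
time_s: 8.7
ee_pos: [0.5222, -0.2582, 0.2608]
eef_rot: [-3.142, -0.0, 2.671]
force: [-2.0, 1.4, 4.2]
grip_width: 0.0004
grip_force: 2.3
time_s: 9.0
ee_pos: [0.5222, -0.2582, 0.2604]
eef_rot: [-3.142, 0.0, 2.671]
force: [-4.7, 2.2, 10.7]
grip_width: 0.0007
grip_force: 5.6
```

```bash
python3 -m jog '[[0,0,0.1,0,0,0],[0,0,0.1,0,0,0],[0,0,0.1,0,0,0]]';python3 -m jog '[[0,0,-0.5,0,0,0],[0,0,-1.5,0,0,0],[0,0,-4,0,0,0],[0,0,-8,0,0,0],[0,0,-10,0,0,0],[0,0,-10,0,0,0],[0,0,-10,0,0,0]]';python3 d.py
```

```text
time_s: 9.3
ee_pos: [0.5222, -0.2582, 0.2602]
eef_rot: [-3.141, 0.001, 2.671]
force: [-9.2, 4.6, 19.5]
grip_width: 0.0003
grip_force: 9.9
time_s: 10.0
ee_pos: [0.5221, -0.2582, 0.3583]
eef_rot: [3.142, 0.0, 2.671]
force: [0.6, -0.2, -0.8]
grip_width: 0.0006
grip_force: 0.0
green [ 3.54 26.55 10.33]
red [-0.07  0.17  7.93]
10.0 [ 0.5221 -0.2582  0.3583] [3.1416 0.     2.6708] [ 0.63 -0.2  -0.83] 0.0005557651929739575
```

The force rose from about 4 N to nearly 20 N with almost no further travel, so the button was on its stop; it is now released. Next, back to green.

```bash
python3 -m jog '[[3.5,26.5,0,0,0,0],[3.5,26.5,0,0,0,0],[3.5,26.5,0,0,0,0],[3.5,26.5,0,0,0,0],[3.5,26.5,0,0,0,0],[3.5,26.5,0,0,0,0],[3.5,26.5,0,0,0,0],[3.5,26.5,0,0,0,0]]' >/dev/null
python3 -m jog '[[0,0,0,0,0,0],[0,0,0,0,0,0]]'; python3 d.py;  python3 - <<'E'
from h import *
c=ctrl.camera("wrist");cv2.imwrite("pics/w3.png",cv2.resize(c["img"],(800,600)))
h=cv2.cvtColor(c["img"],cv2.COLOR_BGR2HSV);m=((abs(h[...,0].astype(int)-70)<15)&(h[...,1]>110)).astype(np.uint8)
_,l,s,ce=cv2.connectedComponentsWithStats(m)
for i in range(1,len(s)):
    if s[i,4]>300: print(ce[i]*1.5625,ray(c,*ce[i],.034))
E
```

```text
time_s: 11.0
ee_pos: [0.611, -0.0076, 0.3585]
eef_rot: [-3.141, -0.0, 2.669]
force: [-0.0, -0.6, 1.0]
grip_width: 0.0005
grip_force: 0.0
green [ 0.09  0.19 10.35]
red [ -3.56 -26.19   7.96]
11.0 [ 0.611  -0.0076  0.3585] [-3.1414e+00 -2.0000e-04  2.6690e+00] [-0.02 -0.62  0.97] 0.00048483345549809605
[395.20061078 292.23225569] [ 0.61125539 -0.00557281  0.034     ]
```

View pics/w3.png

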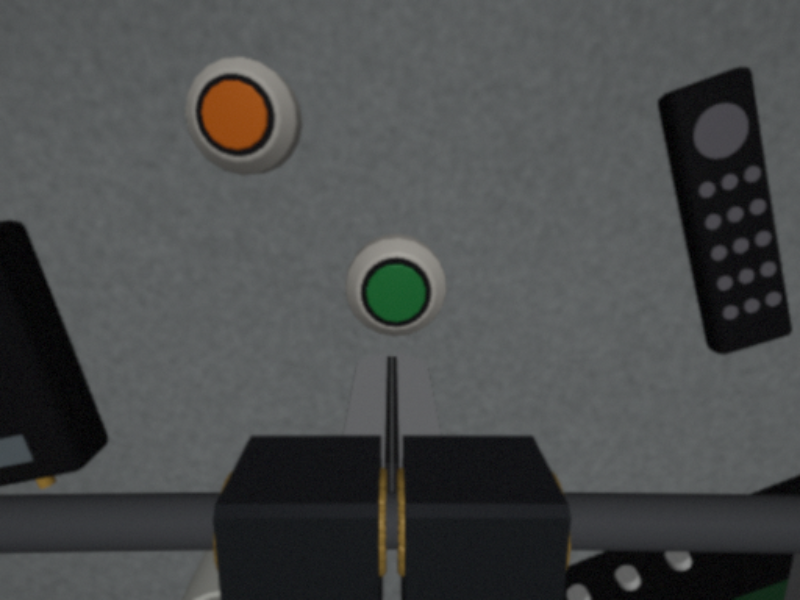

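The green lens is at (395,292), which puts the eye in the same place as before, so nothing has shifted. I'll come down to 22 mm above it and hold.

```bash
python3 -m jog '[[0.1,0.2,3,0,0,0],[0.1,0.2,6,0,0,0],[0.1,0.2,8,0,0,0],[0.1,0.2,9.3,0,0,0],[0.1,0.2,10,0,0,0],[0.1,0.2,10.3,0,0,0],[0.1,0.2,10.3,0,0,0],[0.1,0.2,10.3,0,0,0]]' >/dev/null
python3 d.py
python3 -m jog '[[0,0,0,0,0,0],[0,0,0,0,0,0],[0,0,0,0,0,0],[0,0,0,0,0,0],[0,0,0,0,0,0],[0,0,0,0,0,0],[0,0,0,0,0,0],[0,0,0,0,0,0]]' >/dev/null
python3 -m jog '[[0,0,0,0,0,0],[0,0,0,0,0,0],[0,0,0,0,0,0],[0,0,0,0,0,0],[0,0,0,0,0,0],[0,0,0,0,0,0],[0,0,0,0,0,0],[0,0,0,0,0,0]]' >/dev/null
python3 -m jog '[[0,0,0,0,0,0],[0,0,0,0,0,0],[0,0,0,0,0,0],[0,0,0,0,0,0],[0,0,0,0,0,0],[0,0,0,0,0,0],[0,0,0,0,0,0],[0,0,0,0,0,0]]' >/dev/null
python3 -m jog '[[0,0,0,0,0,0],[0,0,0,0,0,0],[0,0,0,0,0,0],[0,0,0,0,0,0],[0,0,0,0,0,0],[0,0,0,0,0,0],[0,0,0,0,0,0],[0,0,0,0,0,0]]'
python3 -m jog '[[0,0,-2,0,0,0],[0,0,-6,0,0,0],[0,0,-10,0,0,0],[0,0,-10,0,0,0],[0,0,-10,0,0,0],[0,0,-10,0,0,0]]'
python3 - <<'E'
from h import *
c=ctrl.camera("scene");cv2.imwrite("pics/s2.png",cv2.resize(c["img"],(800,600)))
E
```

```text
green [-0.03 -0.15  0.16]
red [ -3.64 -26.53  -2.25]
11.85 [ 0.6114 -0.004   0.2566] [3.1411e+00 1.3000e-03 2.6708e+00] [-0.28  0.92  0.07] 0.0005895923118623709
time_s: 15.05
ee_pos: [0.6112, -0.004, 0.2556]
eef_rot: [-3.142, -0.0, 2.671]
force: [-0.1, -0.5, 0.7]
grip_width: 0.0005
grip_force: 0.0
time_s: 15.65
ee_pos: [0.6111, -0.004, 0.3543]
eef_rot: [-3.141, -0.002, 2.671]
force: [0.4, -0.2, 0.2]
grip_width: 0.0007
grip_force: 0.0
```

View pics/s2.png

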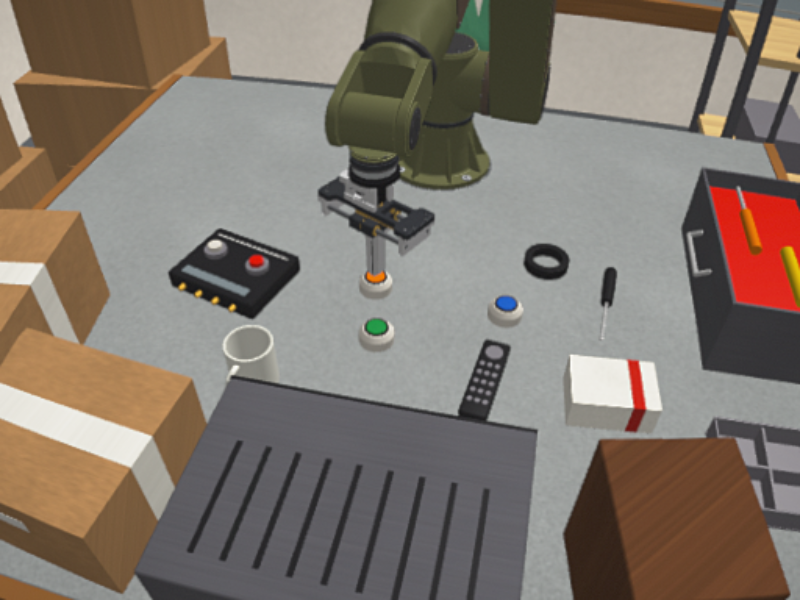

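The final scene shows the eyes, controller (red button up at (257,262)) and the other objects where they were, with the arm clear above green.

```bash
python3 -c "
from station import ctrl
print(ctrl.hand_in())"
```

```text
the job is handed in; nothing more can be done
None
```

I held the closed fingertips about 22 mm above the green lens for 3.2 s, pressed the red button to its stop and released it, then held over green again for 3.2 s; nothing on the desk moved and the job is handed in, though the scene showed no light or signal confirming the pairing.

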